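# Slide the hob up to full

## Robot

A 6-joint arm with a two-finger parallel gripper is mounted at the origin on a cart in front of the work surface, level with it; the furniture and walls round the work are solid. World frame = base frame: x ahead of the robot, y to its left, z up, the work surface at z = 0. Lengths are in mm, angles in rad, forces in N, time in s.
With the tool pointing down it reaches from about 275 to 750 mm from the base axis. Payload 10.2 kg.
Tool frame: the origin (TCP) lies midway between the tips of the shut fingers; the grasp point (between the pads) lies 19 mm behind it; z points along the fingers, y is the direction in which the jaws open and shut (so a half turn about z gives the same grasp; the last joint's range is limited). The gripper opens to 85 mm and grips with 20 to 120 N. Pads are 22 mm wide; open, the fingers measure 114 mm over their backs; the gripper's body (76 mm by 85 mm) begins 54 mm behind the grasp point. The pads swing forward as they close: fully open they stand 13 mm farther back than shut.
Start: joints at [1.009, 0.313, 1.498, -0, 1.331, -0.223], TCP at [174.5, 495.158, 231.294] pointing down, gripper open.
Joint ranges: [-2.94, 2.94], [-0.97, 2.17], [0.19, 2.56], [-1.23, 4.37], [0.02, 3.11], [-2.88, 2.88]. Speed limits (rad/s): [2.39, 2.39, 3.01, 3.14, 3.14, 3.14].

## Interface

Orientations are given as a unit quaternion [w, x, y, z].
In Python, from rig import sense, capture, finish_job, search_frame, trace gives the robot as it stands.
- The arm moves only by the tool arm_command, never from a script. Its argument "steps" is one flat list of numbers, 5 for each row, row after row: the shift along the world's x, y, z in units of 50 mm (1.0 is 50 mm), then the turn about the world's z in units of 5 degrees (1.0 is 5 degrees), then the opening in per cent of the stroke, from 0 (shut) to 100 (fully open). In form: [dx, dy, dz, twist, fingers, dx, dy, dz, twist, fingers, ...]. A call has 1 to 5 rows; each row shifts and turns the commanded pose from where the row before left it; what a row does not reach is not made up. A row lasts 1/8 s, in which the tool goes at most 62.5 mm and 10.7 degrees, less where a joint would pass 70% of its speed; a pose out of reach is approached as far as the arm can. A call is refused whole if a number of a shift passes 1 or a number of a turn 1, either way. A call with a gripper value outside its range is refused whole. The fingers move at their own pace and stop on an object; "grip_force" is the grip in N (left out, the last holds). Time passes only in rows, so rows that do not move let the fingers close. It gives the time, the measured TCP pose, the force and the opening at its end, in the units of the state.
- sense(): the state, without advancing time (a new reading comes with each control period).
- capture(name): name is "scene" or "top" or "wrist"; returns a dict with "frame" (384x512x3 uint8, blue, green, red), "fov_y" (degrees; the focal length in pixels is half the picture's height over the tangent of half this angle, whatever the lens; pixels are square), "cx", "cy" (the principal point, pixels), "extrinsics" (4x4, takes a point from world to camera coordinates). Camera axes: x right, y down, z forward; pixel columns grow to the right and rows downward; lengths in mm; the calibration is good to about 2 mm. The wrist camera is an equidistant fisheye: a pixel r from the principal point sees the ray r / f radians off the axis. A picture is of the moment at which its call begins. There is no depth.
- finish_job(): hands the job in, once; it reports no verdict.
Trained networks look in a picture, given as the dict that the camera call returned (one of the last four; its "shot" number tells which), for a name from the list of things; names that differ only in an ending like _2 or _b are one class to them, and where a whole thing is asked for, a point or a joint stands for the part that bears it (a point fixed in the world has none). Each returns a list of dicts, best first, with "score" (0 to 1); they miss things now and then, are a little off and sometimes report something else, mostly with a low value. They report only what shows in the picture. A call takes as long as a camera call. They do not tell look-alikes from the thing itself.
- search_frame(picture, target): "point" ([x, y, z] in mm, in world coordinates, good to about 4 mm: the middle of the surface that is visible of it).
- trace(picture, target): "mask" (384x512 bool, what is visible of it).
The state is a dict: "time_s": time; "joints": joint angles; "dq": joint speeds; "tau": joint torques, N m; "eef_pos": TCP position; "ee_rot": TCP orientation; "force": force on the tool from outside, world axes, zero at the start; "wrist_torque": the same for the moment, N m; "grip_width": opening from 0.0 (shut) to 1.0 (fully open).
Only numpy, scipy, OpenCV 4.12 (cv2) and the standard library are available. Lean on these libraries where they do the work, as an engineer would, in place of code of your own. Each camera call takes 0.05 s, during which the arm holds its last target. There are 200 camera calls.

## Task

Turn the portable induction hob up to full power: with the fingers closed, press their tips lightly on the green dot at one end of its curved grey touch bar, then run them along the bar over every dot to the red dot at the other end, in one stroke, without lifting off or pressing hard. Finish there: the program ends while the fingertips still hold the bar lightly down at the red dot. Grasp nothing, and leave the hob, the pan on it and the salt shaker and soup tin beside it, where they are.

Things in the scene. Friction and masses are not known exactly. Their poses are not given: they have to be found in the camera images.
- hob: portable induction hob with black glass top, 320 (x) x 290 (y) x 50 mm high, about 4 kg, loose on the worktop on rubber feet. Origin: centre of its underside on the worktop; z up, its -x side is the front edge where the touch bar is, facing the robot.
- touch_bar (a joint): how far the whole touch bar is pressed down (m): 0 at rest, 0.008 at its stop. It sinks level wherever it is pressed; a spring pushes it back up, about 1 N to start it and 7 to 8 N at the stop; 1 to 6 mm down is a good light press. The bar is a grey band 28 mm wide bent along an arc of 165 mm radius about the point 30 mm ahead (+x) of the hob's centre, bulging to the hob's front; at rest its flat top is 60 mm above the worktop, 10 mm above the glass.
- dot_0: green dot on the touch bar, a smooth dome 14 mm wide and 1.3 mm high. Origin: centre of the dome's underside, on the bar's top (60 mm above the worktop at rest, sinking with the bar). START of the stroke, at the hob's +y end. The five dots follow one another 50 mm apart along the arc, green, three white, red; straight lines from dot to dot stay on the bar.
- dot_1: first white dot on the touch bar, a smooth dome 14 mm wide and 1.3 mm high. Origin: centre of the dome's underside, on the bar's top (60 mm above the worktop at rest, sinking with the bar). Second in the row.
- dot_2: middle white dot on the touch bar, a smooth dome 14 mm wide and 1.3 mm high. Origin: centre of the dome's underside, on the bar's top (60 mm above the worktop at rest, sinking with the bar). Third, in the middle of the bar, nearest the hob's front edge.
- dot_3: last white dot on the touch bar, a smooth dome 14 mm wide and 1.3 mm high. Origin: centre of the dome's underside, on the bar's top (60 mm above the worktop at rest, sinking with the bar). Fourth in the row.
- dot_4: red dot on the touch bar, a smooth dome 14 mm wide and 1.3 mm high. Origin: centre of the dome's underside, on the bar's top (60 mm above the worktop at rest, sinking with the bar). END of the stroke, at the hob's -y end, where the fingers stay.
- pan: steel cooking pot, 160 mm across and 70 mm high, standing loose on the glass; top 120 mm above the worktop; two black loop handles near its rim reach 115 mm from its centre along its +y and -y. Origin: centre of its underside. Its wall stands 70 mm or more from the middle line of the bar.
- salt_shaker: glass salt shaker with grey cap, 44 mm across, 90 mm high, standing loose on the worktop beside the hob. Origin: centre of its underside.
- soup_tin: red tin, 57 mm across, 72 mm high, standing loose on the worktop beside the hob. Origin: centre of its underside.
Things that resemble listed ones, but are neither listed nor needed, are in the scene too. What is shaped like the soup_tin but purple is not meant.

How it is judged (in metres and radians):
On the way, in this order (a step that is already met when the one before it is completed fails the run):
1. the fingertips press the bar on the green dot (contact force between the fingers and dot_0 above 0.3 N and value of joint touch_bar above 0.0006 m), for 0.1 s.
2. the fingertips press the bar on the first white dot (contact force between the fingers and dot_1 above 0.3 N and value of joint touch_bar above 0.0006 m), for 0.1 s.
3. the fingertips press the bar on the middle white dot (contact force between the fingers and dot_2 above 0.3 N and value of joint touch_bar above 0.0006 m), for 0.1 s.
4. the fingertips press the bar on the last white dot (contact force between the fingers and dot_3 above 0.3 N and value of joint touch_bar above 0.0006 m), for 0.1 s.
5. the fingertips press the bar on the red dot (contact force between the fingers and dot_4 above 0.3 N and value of joint touch_bar above 0.0006 m), for 0.1 s.
At the end, for the whole second after the job is handed in: Fingers press the red dot with over 0.4 N, the bar at least 0.6 mm down, under 15 N on the hob; hob, shaker and tin within 15 mm and pan within 20 mm of where they stood, pan on the hob, shaker and tin upright (tilt below 0.2 rad) (contact force between the fingers and dot_4 above 0.4 N and value of joint touch_bar above 0.0006 m and contact force between the fingers and hob below 15 N and distance of each of hob, salt_shaker, soup_tin from where it was at the start of the episode below 0.015 m and distance of pan from where it was at the start of the episode below 0.02 m and z of pan in the frame of hob above 0.045 m and angle between each of salt_shaker, soup_tin's own z axis and vertical below 0.2 rad); the arm keeps its last pose, push and grip.
It fails at once if the fingertips come off the bar along its middle part (within 65 mm of the middle dot and less than about 14 mm above the bar without pressing it): the stroke is broken, or begun midway (horizontal distance between the grasp point and dot_2 below 0.065 m and z of the grasp point in the frame of hob below 0.093 m and value of joint touch_bar below 0.0003 m).
It fails at once if pressed hard: over 20 N on the hob or its bar (contact force between any of the arm, the fingers and hob above 20 N).
It fails at once if the hob is shoved or lifted by 15 mm (distance of hob from where it was at the start of the episode above 0.015 m).
It fails at once if the pan is shoved or lifted by 20 mm (distance of pan from where it was at the start of the episode above 0.02 m).
It fails at once if the salt shaker or the soup tin is moved by 15 mm or lifted (distance of any of salt_shaker, soup_tin from where it was at the start of the episode above 0.015 m).
It also fails if it takes over 40 s, if anything falls off the work surface, if the arm or the gripper's body presses on something with over 40 N, if the wrist force passes 120 N, or if a joint passes its speed limit or range.

## Working session

There is one attempt and no reset: what is moved stays moved. The work goes in short steps, Python scripts to look and compute and a tool call to move; the robot and the scene stay as the last step left them, time stands still between calls to the robot, and variables do not carry over. Pictures are saved under pics/ and viewed, on a budget of 10 in all, crops included, one or two more only if the job needs it, and the job is handed in when it is done.

Besides the shell and the picture viewer there is one more tool, called after "Request:" as a command line: name --argument value ..., lists and objects as JSON in quotes. arm_command: Moves the arm, as the interface text tells. Its arguments: {"type":"object","properties":{"steps":{"type":"array"},"grip_force":{"type":"number"}},"required":["steps"]}

```bash
mkdir -p pics; cat > h.py <<'E'
import numpy as np,cv2
from rig import *
def ray(p,u,v):
    f=192/np.tan(np.radians(p['fov_y'])/2);E=np.array(p['extrinsics']);x,y=u-p['cx'],v-p['cy']
    return E,np.array([x/f,y/f,1.])
def onz(p,u,v,z):
    E,d=ray(p,u,v);R,t=E[:3,:3],E[:3,3];c=-R.T@t;w=R.T@d
    return c+w*(z-c[2])/w[2]
def proj(p,X):
    f=192/np.tan(np.radians(p['fov_y'])/2);E=np.array(p['extrinsics']);q=E[:3,:3]@np.array(X)+E[:3,3]
    return q[0]/q[2]*f+p['cx'],q[1]/q[2]*f+p['cy']
E
python3 - <<'E'
from h import *
s=sense();print(s['time_s'],s['eef_pos'],s['ee_rot'],s['force'])
for n in ['top','scene']:
    p=capture(n);cv2.imwrite(f'pics/{n}1.png',cv2.resize(p['frame'],(800,600)))
    for t in ['hob','dot_0','dot_1','dot_2','dot_3','dot_4','pan','salt_shaker','soup_tin']:
        print(n,t,[(np.round(r['point']).tolist(),round(r['score'],2)) for r in search_frame(p,t)[:6]])
E
```

```text
0.0 [174.34348901 494.92770289 230.71936796] [-2.49530410e-04  1.68588761e-01  9.85686261e-01 -6.02423360e-04] [-0.13468309  0.11107794 -1.18310179]
top hob [([600.0, -35.0, 55.0], 0.86)]
top dot_0 []
top dot_1 []
top dot_2 []
top dot_3 []
top dot_4 []
top pan []
top salt_shaker [([678.0, -236.0, 75.0], 0.68)]
top soup_tin [([542.0, 241.0, 72.0], 0.89), ([669.0, 236.0, 68.0], 0.74), ([578.0, 147.0, 70.0], 0.68)]
scene hob [([567.0, 19.0, 48.0], 0.65)]
scene dot_0 []
scene dot_1 []
scene dot_2 []
scene dot_3 []
scene dot_4 []
scene pan [([680.0, -39.0, 78.0], 0.77)]
scene salt_shaker [([670.0, -233.0, 52.0], 0.96)]
scene soup_tin [([651.0, 243.0, 64.0], 0.77), ([529.0, 253.0, 68.0], 0.55), ([571.0, 20.0, 50.0], 0.44)]
```

View pics/top1.png

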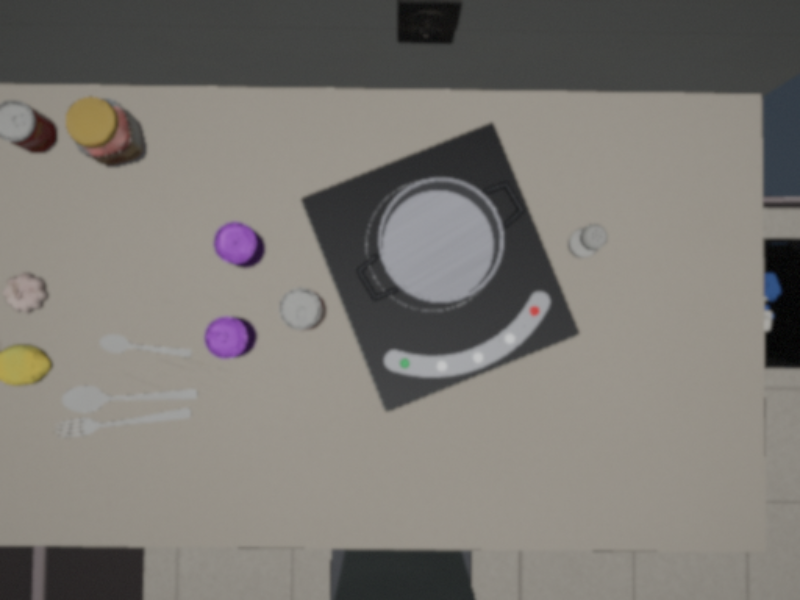

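View pics/scene1.png

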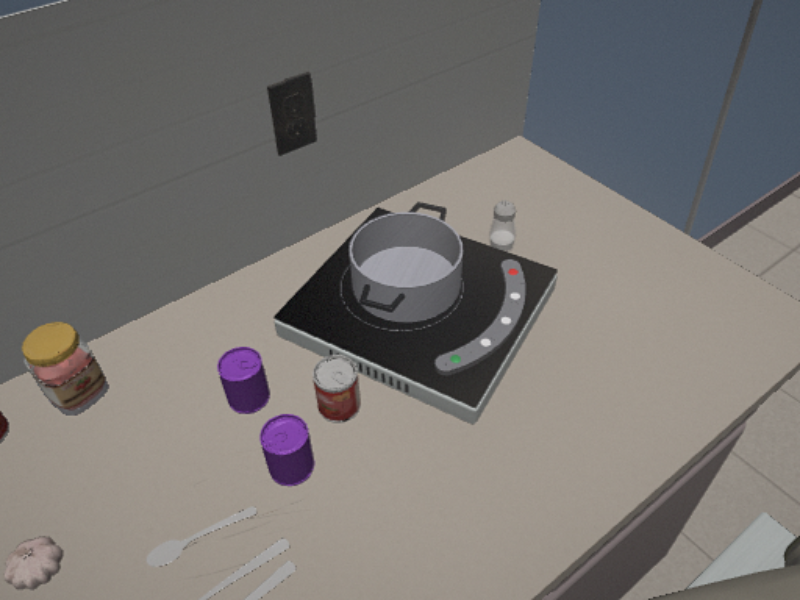

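The top view shows the hob's bar with green at (405,363), white at (442,366), (477,357) and (509,339), and red at (534,311). The soup tin is at (302,309), with two purple look-alikes at (238,243) and (229,338), and the shaker is at (590,240). There is only one bar, so no dot can be confused with another. In the scene view the dots run from green (456,359) to red (512,271). Next I fit the hob pose from both views.

```bash
cat >> h.py <<'E'
def dots(hx,hy,yaw):
    a=(2-np.arange(5))*50/165
    x,y=30-165*np.cos(a),165*np.sin(a)
    c,s=np.cos(yaw),np.sin(yaw)
    return np.c_[hx+c*x-s*y,hy+s*x+c*y,np.full(5,61.)]
E
python3 - <<'E'
from h import *
from scipy.optimize import least_squares
g={'top':[(405,363),(442,366),(477,357),(509,339),(534,311)],'scene':[(456,359),(486,343),(506,321),(515,296),(512,271)]}
P={};D={}
for n in g:
    p=P[n]=capture(n);f=p['frame'].astype(float);out=[]
    for i,(u,v) in enumerate(g[n]):
        u*=.64;v*=.64;r=5
        u0,v0=int(u)-r,int(v)-r;c=f[v0:v0+2*r+1,u0:u0+2*r+1]
        m=[c[...,1]-np.maximum(c[...,2],c[...,0]),c.min(2),0,0,c[...,2]-c[...,1]]
        w=m[0] if i==0 else m[4] if i==4 else m[1]
        w=np.clip(w-(w.max()+np.median(w))/2,0,None)
        yy,xx=np.mgrid[:2*r+1,:2*r+1]
        out.append((u0+(w*xx).sum()/w.sum(),v0+(w*yy).sum()/w.sum()))
    D[n]=out
    print(n,np.round(out,1).tolist(),np.round([onz(p,*o,60.7)[:2] for o in out],1).tolist())
for ns in (['top'],['scene'],['top','scene']):
    fn=lambda q:np.concatenate([np.ravel([np.array(onz(P[n],*o,60.7))[:2]-X[:2] for o,X in zip(D[n],dots(*q))]) for n in ns])
    s=least_squares(fn,[600,-35,-.35]);print(ns,np.round(s.x,3),np.round(s.fun,1),np.round(dots(*s.x)[:,:2],1).tolist())
E
```

```text
top [[258.6, 232.1], [282.4, 233.9], [305.6, 228.4], [325.8, 216.3], [341.7, 198.6]] [[510.8, 10.0], [507.6, -40.1], [519.5, -88.9], [545.5, -131.6], [583.4, -165.0]]
scene [[291.2, 229.4], [310.5, 218.6], [323.4, 204.5], [329.2, 189.0], [328.0, 173.6]] [[508.8, 9.3], [505.8, -41.1], [518.0, -90.0], [543.7, -132.8], [581.3, -165.8]]
['top'] [ 6.44432e+02 -3.70690e+01  3.93000e-01] [-0.1  0.7 -0.2  0.3 -0.2 -0.2 -0.1 -0.2  0.5 -0.7] [[510.9, 9.3], [507.8, -40.4], [519.7, -88.8], [545.5, -131.4], [582.9, -164.3]]
['scene'] [ 6.4260e+02 -3.8006e+01  3.9300e-01] [-0.2  0.9 -0.2  0.2  0.1 -0.2  0.  -0.4  0.3 -0.5] [[509.0, 8.3], [506.0, -41.4], [517.9, -89.7], [543.7, -132.3], [581.1, -165.3]]
['top', 'scene'] [ 6.43516e+02 -3.75380e+01  3.93000e-01] [ 0.9  1.2  0.7  0.8  0.7  0.3  0.9  0.3  1.4 -0.2 -1.1  0.4 -1.1 -0.3
 -0.8 -0.7 -0.9 -0.9 -0.6 -1. ] [[510.0, 8.8], [506.9, -40.9], [518.8, -89.3], [544.6, -131.9], [582.0, -164.8]]
```

The two views agree to 2 mm, and the fit residual is about 1 mm. The dots are at (510,9), (507,-41), (519,-89), (545,-132) and (582,-165). I close the fingers and travel high towards the point above green.

Request:
arm_command --steps '[0.6, -0.8, 0, 0, 0, 0.6, -0.8, 0, 0, 0, 0.6, -0.8, 0, 0, 0, 0.6, -0.8, 0, 0, 0, 0.6, -0.8, 0, 0, 0]' --grip_force 20

```text
time_s: 1.72
eef_pos: [325.3, 293.8, 231.5]
ee_rot: [0.0, 0.169, 0.986, 0.0]
force: [1.4, -0.4, 0.4]
grip_width: -0.002
```

Request:
arm_command --steps '[0.6, -0.9, 0, 0, 0, 0.6, -0.9, 0, 0, 0, 0.6, -0.9, 0, 0, 0, 0.6, -0.9, 0, 0, 0, 0.6, -0.9, 0, 0, 0]'

```text
time_s: 2.35
eef_pos: [475.3, 68.5, 231.5]
ee_rot: [0.0, 0.169, 0.986, 0.0]
force: [0.9, 0.8, 0.2]
grip_width: 0.0
```

Request:
arm_command --steps '[0.4, -0.6, -0.5, 0, 0, 0.3, -0.6, -0.5, 0, 0, 0, 0, -0.5, 0, 0, 0, 0, 0, 0, 0]'

```text
time_s: 2.85
eef_pos: [508.7, 10.1, 155.0]
ee_rot: [-0.002, 0.169, 0.986, 0.0]
force: [-0.8, 0.5, 0.3]
grip_width: -0.001
```

Request:
arm_command --steps '[0, 0, -0.5, 0, 0, 0, 0, -0.5, 0, 0, 0, 0, -0.5, 0, 0, 0, 0, 0, 0, 0]'

```text
time_s: 3.35
eef_pos: [509.2, 10.6, 81.3]
ee_rot: [-0.001, 0.168, 0.986, 0.0]
force: [0.7, -0.1, -0.4]
grip_width: 0.002
```

```bash
python3 - <<'E'
from h import *
s=sense();print(s['eef_pos'],s['force'])
p=capture('scene');u,v=proj(p,s['eef_pos']);print('tcp px',u,v,'dot px',[np.round(proj(p,d),1).tolist() for d in dots(643.5,-37.5,.393)])
c=p['frame'][150:270,220:380];a=cv2.resize(c,(640,480),interpolation=cv2.INTER_CUBIC)
cv2.circle(a,(int((u-220)*4),int((v-150)*4)),4,(255,0,255),1)
cv2.imwrite('pics/c1.png',a)
E
```

```text
[509.17436368  10.57742046  81.30262917] [ 0.67781462 -0.1134412  -0.3670449 ]
tcp px 291.0899588323777 223.02812498657136 dot px [[291.0, 228.8], [310.0, 218.3], [322.9, 204.4], [328.6, 188.9], [327.5, 173.6]]
```

View pics/c1.png

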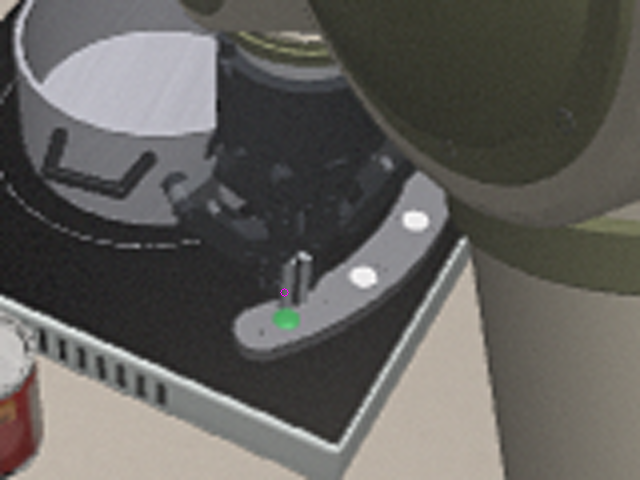

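The crop shows the fingertips at about (297,300), just behind the green dot at (287,319). They sit slightly right of the computed TCP mark at (285,293). I check this with the wrist camera.

```bash
python3 - <<'E'
from h import *
s=sense()
p=capture('wrist')
def fe(X):
    f=192/np.tan(np.radians(p['fov_y'])/2);E=np.array(p['extrinsics']);q=E[:3,:3]@np.array(X)+E[:3,3]
    r=np.hypot(q[0],q[1]);th=np.arctan2(r,q[2]);return q[0]/r*th*f+p['cx'],q[1]/r*th*f+p['cy']
a=cv2.resize(p['frame'],(800,600),interpolation=cv2.INTER_CUBIC);k=800/512
for X,c in [(s['eef_pos'],(255,0,255))]+[(d,(255,255,0)) for d in dots(643.5,-37.5,.393)]:
    u,v=fe(X);print(round(u*k),round(v*k));cv2.circle(a,(int(u*k),int(v*k)),3,c,1)
cv2.imwrite('pics/w1.png',a)
E
```

```text
395 381
391 356
275 385
196 433
158 488
153 542
```

View pics/w1.png

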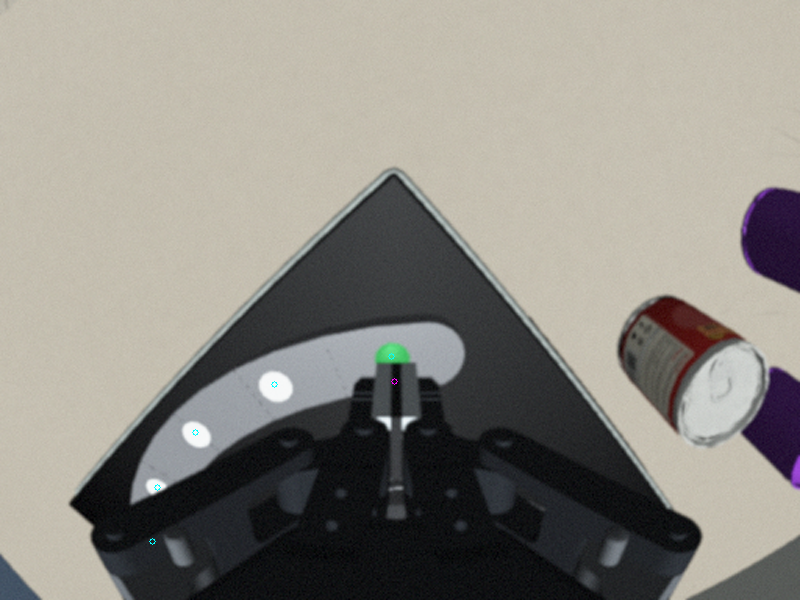

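The wrist view shows the reprojected dots lying on the real ones, with green at (392,353). The closed tips at (395,381) sit directly over it. I press down gently.

Request:
arm_command --steps '[0, 0, -0.2, 0, 0, 0, 0, -0.14, 0, 0, 0, 0, -0.06, 0, 0, 0, 0, -0.04, 0, 0, 0, 0, 0, 0, 0]'

```text
time_s: 4.08
eef_pos: [509.4, 10.2, 59.4]
ee_rot: [-0.0, 0.169, 0.986, -0.0]
force: [-1.7, -0.5, 2.4]
grip_width: -0.003
```

Request:
arm_command --steps '[0, 0, -0.04, 0, 0, 0, 0, 0, 0, 0]'

```text
time_s: 4.32
eef_pos: [509.5, 10.1, 57.4]
ee_rot: [0.0, 0.169, 0.986, -0.0]
force: [-1.9, 1.0, 4.3]
grip_width: 0.0
```

Request:
arm_command --steps '[-0.01, -0.25, 0, 0, 0, -0.01, -0.26, 0, 0, 0, -0.01, -0.26, 0, 0, 0, -0.01, -0.25, 0, 0, 0, 0, 0, 0, 0, 0]'

```text
time_s: 4.95
eef_pos: [507.6, -42.4, 57.4]
ee_rot: [0.0, 0.169, 0.986, -0.001]
force: [-0.8, -2.8, 5.1]
grip_width: -0.005
```

Request:
arm_command --steps '[0.06, -0.24, 0, 0, 0, 0.06, -0.24, 0, 0, 0, 0.06, -0.24, 0, 0, 0, 0.05, -0.24, 0, 0, 0, 0, 0, 0, 0, 0]'

```text
time_s: 5.58
eef_pos: [519.5, -90.4, 57.4]
ee_rot: [0.001, 0.169, 0.986, -0.001]
force: [-0.5, -3.1, 4.2]
grip_width: 0.001
```

```bash
python3 - <<'E'
from h import *
s=sense();print(np.round(s['eef_pos'],1),np.round(s['force'],1))
p=capture('scene');cv2.imwrite('pics/c2.png',cv2.resize(p['frame'][120:270,170:370],(800,600),interpolation=cv2.INTER_CUBIC))
print([[round((u-170)*4),round((v-120)*4)] for u,v in [proj(p,d) for d in dots(643.5,-37.5,.393)]])
E
```

```text
[519.5 -90.4  57.4] [-0.5 -3.1  4.2]
[[484, 435], [560, 393], [611, 338], [635, 276], [630, 214]]
```

View pics/c2.png

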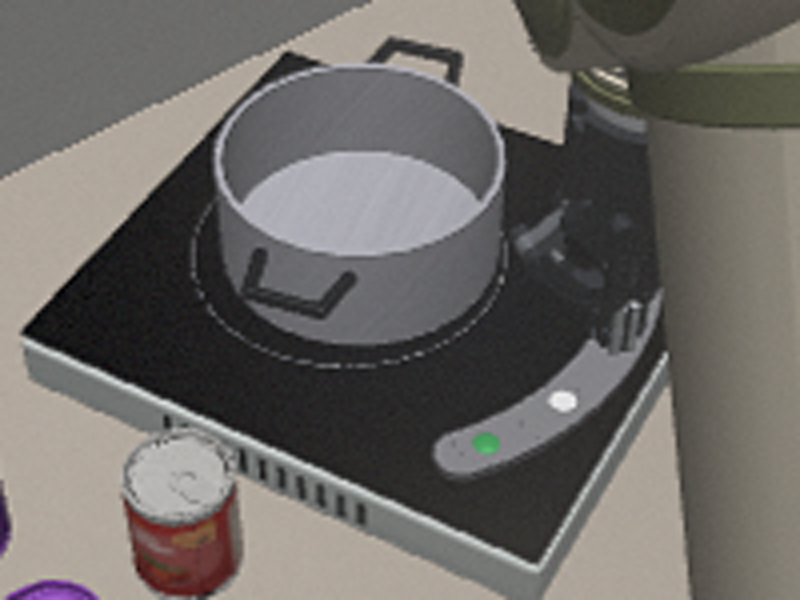

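The crop shows green at (487,442) and white at (564,401), both within about 2 raw pixels of prediction. The fingers are on the middle dot at about (620,345), and the hob, pan and tin look unmoved. I carry on.

Request:
arm_command --steps '[0.13, -0.21, 0, 0, 0, 0.13, -0.21, 0, 0, 0, 0.13, -0.21, 0, 0, 0, 0.12, -0.22, 0, 0, 0, 0, 0, 0, 0, 0]'

```text
time_s: 6.25
eef_pos: [545.4, -132.8, 57.5]
ee_rot: [0.001, 0.169, 0.986, -0.001]
force: [1.4, -2.7, 4.2]
grip_width: -0.003
```

Request:
arm_command --steps '[0.18, -0.16, 0, 0, 0, 0.19, -0.16, 0, 0, 0, 0.19, -0.17, 0, 0, 0, 0.19, -0.17, 0, 0, 0, 0, 0, 0, 0, 0]'

```text
time_s: 6.88
eef_pos: [583.2, -165.4, 57.4]
ee_rot: [0.001, 0.169, 0.986, -0.001]
force: [2.6, -2.0, 3.6]
grip_width: -0.001
```

```bash
python3 - <<'E'
from h import *
s=sense();print(np.round(s['eef_pos'],1),np.round(s['force'],1))
p=capture('wrist')
f=192/np.tan(np.radians(p['fov_y'])/2);E=np.array(p['extrinsics']);k=800/512
a=cv2.resize(p['frame'],(800,600),interpolation=cv2.INTER_CUBIC)
for d in dots(643.5,-37.5,.393):
    q=E[:3,:3]@(d-[0,0,4])+E[:3,3];r=np.hypot(q[0],q[1]);th=np.arctan2(r,q[2]);u,v=(q[:2]/r*th*f+[p['cx'],p['cy']])*k
    print(round(u),round(v));cv2.circle(a,(int(u),int(v)),3,(255,255,0),1)
cv2.imwrite('pics/w2.png',a)
E
```

```text
[ 583.2 -165.4   57.4] [ 2.6 -2.   3.6]
762 56
666 64
555 129
454 246
395 377
```

View pics/w2.png

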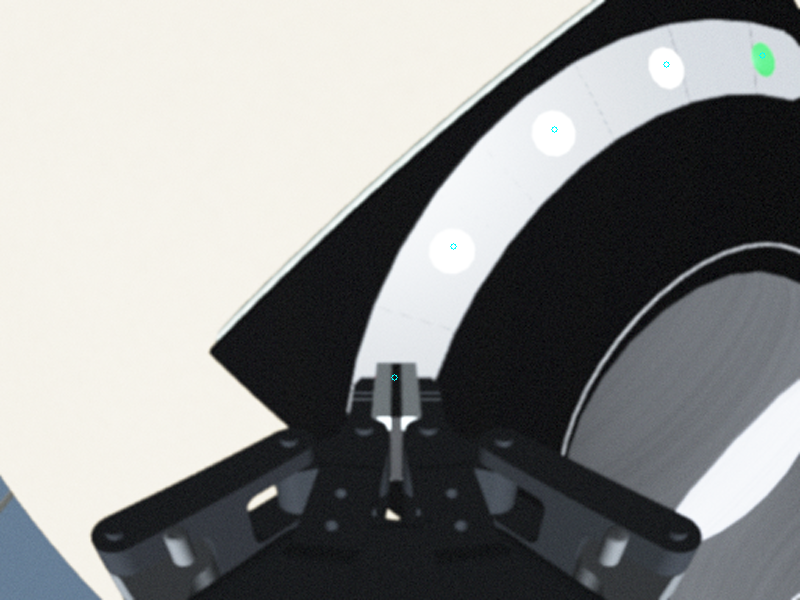

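The wrist view shows the white dots at (452,251), (553,133) and (665,68), about 4 px from prediction, so the hob has moved only 1 to 2 mm. The hidden red dot computes to (395,377), directly under the tips. The push is about 4 N, so I hand in.

```bash
python3 -c "
from h import *
for i in range(2):
    p=capture('top');s=sense();print(np.round(s['eef_pos'],1),np.round(s['force'],1))
for t in ['salt_shaker','soup_tin']: print(t,[np.round(r['point']).tolist() for r in search_frame(p,t)])
print(finish_job())"
```

```text
[ 582.7 -164.9   57.6] [ 2.5 -2.6  3.5]
[ 582.5 -164.8   57.7] [ 3.2 -1.7  4.6]
salt_shaker [[679.0, -238.0, 76.0], [510.0, -38.0, 57.0]]
soup_tin [[669.0, 235.0, 70.0], [540.0, 246.0, 69.0], [576.0, 146.0, 71.0]]
the job is handed in; nothing more can be done
None
```

I ran the closed fingertips along the touch bar from the green dot over the three white dots to the red dot in one stroke, and handed the job in with them still pressing the red dot. The job reports no verdict, so the result below rests on my own readings.

- **Press:** the fingertips stayed about 57.4 mm above the worktop for the whole stroke, which puts the bar about 3 to 4 mm down. The upward force was 3.5 to 5.1 N at every stop, far under the 20 N limit.
- **Final position:** the last readings put the tips at (582.5, -164.8, 57.7) mm, with 3.5 to 4.6 N. The red dot is hidden under the fingers, so its place comes from the two-camera fit, (582.0, -164.8) mm. I could not measure contact with the dot itself separately from the bar.
- **Hob and neighbours:** the last wrist picture shows the hob shifted about 1 to 2 mm along the stroke. The shaker and soup tin are within about 2 mm of where they started. I did not measure the pan, but it looked unmoved in the mid-stroke picture.
- **Disagreement:** in the scene camera the fingertips looked about 5 mm from their computed position. The wrist camera agreed with the fit, so I relied on that.

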